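Press a sample in a hand-lever hardness tester

TASK

Slide the sample slide flat along the tester's base, by its black handle, until its red dot sits right under the brass tip. Then flip the red safety catch fully over, away from the tester's head, and only then pull the lever by its blue bar towards the robot and down to its stop, so that the tip presses on the dot. Finish while holding the lever down (it springs back if let go), with the small ware round about left undisturbed.

Things in the scene. Friction and masses are not known exactly. Their poses are not given: they have to be found in the camera images.
- tester: Hand-lever hardness tester fixed to the bench. Origin on the bench straight below the brass tip; z up, -x its front (towards the robot), +y the side with lever and catch. In its frame its base plate spans x -190 to 120 mm, y -160 to 160 mm, its top 20 mm above the bench; the catch post, 22 mm thick, stands at x -75, y 120 mm and is 108 mm high.
- head (a point): Middle of the tester's cream head box, straight above the tip's line: 128 x 50 x 70 mm, reaching 24 mm to the front (-x) and 104 mm to the back of this point, 115 to 185 mm above the bench. A steel rod with a black cap 26 mm wide rises from it right above the tip to 260 mm; a round column 36 mm thick carries it 85 mm behind the tip, to 270 mm.
- tip_point (a point): Lower end of the brass tip (10 mm thick, pointed) under the head, 26 mm above the red dot's level while the lever is up. The lever drives it straight down, 34 mm per rad; it is sprung, pressing with 2 to 6 N.
- dot (a point): Centre of the red dot (12 mm across) on the white disc (48 mm across) at the far end of the loose sample slide, an aluminium slide 8 mm thick, 60 x 60 mm below the disc and 32 mm wide from there to the handle, 0.3 kg in all. The dot lies 34 mm above the bench. Axes are the slide's: its handle lies 140 mm from the dot along -x.
- handle (a point): Centre, half-way up, of the slide's black upright handle, 18 x 18 mm and 40 mm high, standing on the slide (foot 28 mm, top 68 mm above the bench, centre 48 mm). Axes as for the slide.
- catch (a joint): Angle of the red safety catch (rad): about 0 on guard, its blade pointing to the tester's +x under a tooth of the lever and blocking it; 1.57 fully over. Opening swings its knob level, from the tester's -x side of the post round to its +y side. Stays where it is left; takes about 1 N at the knob.
- catch_knob (a point): Middle of the catch's upright red round knob, 16 mm thick, 34 mm high (this point is 16 mm below its top and 134 mm above the bench), 46 mm from the catch's pivot.
- catch_hinge (a point): Point on the catch's vertical pivot axis, on the post, at the height of the middle of the knob. It does not move with the catch.
- lever (a joint): Angle of the lever (rad): 0 upright (at rest), 1.1 at its stop, pulled to the tester's -x and down. A return spring needs 2 N at the bar at first and about 7 N at the stop. While the catch is on guard the lever only has a few hundredths of a rad of play.
- lever_grip (a point): Middle of the free length of the lever's blue round bar, 18 mm thick, lying level along the tester's y, 140 mm from the pivot; free for 30 mm either way from this point, the lever's arm (14 mm rod) 38 mm to the tester's -y side of it. 270 mm above the bench at rest, 193 mm at the stop.
- lever_hinge (a point): Point on the lever's level pivot axis (along the tester's y), in the plane in which the bar's middle swings; it does not move.
- weight (a point): Bystander: brass weight 28 mm thick, 46 mm tall, on the tester's base. Point half-way up.
- puck (a point): Bystander: spare white disc, 48 mm across, 12 mm thick, lying on the tester's base between head and lever. Point at its middle.
- beaker (a point): Bystander: glass beaker 68 mm wide, 85 mm tall. Point half-way up.
- bottle (a point): Bystander: amber bottle 60 mm wide, 130 mm tall. Point half-way up.
- jar (a point): Bystander: white jar with red cap, 72 mm wide, 80 mm tall. Point half-way up.
- dish (a point): Bystander: shallow glass dish, 100 mm wide, 16 mm tall. Point half-way up.
There are look-alikes about, which are no part of the job. Of the things like the part that bears dot, leave any that is green or turquoise; of the rest the larger one is meant.

How it is judged:
On the way, in this order (a step that is already met when the one before it is completed fails the run):
1. the red dot sits under the tip (within 6 mm), slide flat on the base, lever up, catch on guard (horizontal distance between dot and tip_point below 0.006 m and z of dot in the frame of tester below 0.037 m and value of joint lever below 0.15 rad and value of joint catch below 0.5 rad), for 0.3 s.
2. the catch is flipped over (beyond 1.2 rad) while the lever is still up (value of joint catch above 1.2 rad and value of joint lever below 0.15 rad), for 0.1 s.
3. the lever is pulled to its stop (beyond 0.95 rad) (value of joint lever above 0.95 rad), for 0.2 s.
At the end, for the whole second after the job is handed in: The robot holds the lever beyond 0.95 rad (stop at 1.1) with more than 1 N on it, the catch is over beyond 1.2 rad, and the tip presses on the slide with more than 1 N within 6 mm of the red dot's centre, the slide lying flat (value of joint lever above 0.95 rad and value of joint catch above 1.2 rad and horizontal distance between dot and tip_point below 0.006 m and z of dot in the frame of tester below 0.037 m and contact force between tip and carrier above 1 N and contact force between any of the fingers, the arm and lever above 1 N); the arm keeps its last pose, push and grip.
It fails at once if the slide lifted more than 12 mm off the base or tipped (z of dot in the frame of tester above 0.046 m or angle between dot's own z axis and vertical above 0.25 rad).
It fails at once if the lever forced past the catch (value of joint lever above 0.25 rad and value of joint catch below 0.15 rad).
It fails at once if a bystander moved by more than 30 mm (distance of any of weight, puck, beaker, bottle, jar, dish from where it was at the start of the episode above 0.03 m).
It also fails if it takes over 64 s, if anything falls off the work surface, if the arm or the gripper's body presses on something with over 40 N, if the wrist force passes 120 N, or if a joint passes its speed limit or range.

ROBOT

A 6-joint arm with a two-finger parallel gripper is mounted at the origin on the work surface. World frame = base frame: x ahead of the robot, y to its left, z up, the work surface at z = 0. Lengths are in m, angles in rad, forces in N, time in s.
With the tool pointing down it reaches from about 0.375 to 0.9 m from the base axis. Payload 3.1 kg.
Tool frame: the origin (TCP) lies at the very end of the fingers, on their centre line; the grasp point (between the pads) lies 19 mm behind it; z points along the fingers, y is the direction in which the jaws open and shut (so a half turn about z gives the same grasp; the last joint's range is limited). The gripper opens to 85 mm and grips with 20 to 120 N. Pads are 22 mm wide; open, the fingers measure 114 mm over their backs; the gripper's body (76 mm by 85 mm) begins 54 mm behind the grasp point. The pads swing forward as they close: fully open they stand 13 mm farther back than shut.
Start: joints at [1.143, 0.527, 1.433, -0, 1.181, -0.178], TCP at [0.154, 0.606, 0.231] pointing down, gripper open.
Joint ranges: [-3.08, 3.08], [-0.75, 2.2], [0.22, 2.44], [-1.43, 4.57], [0, 2.65], [-2.85, 2.85]. Speed limits (rad/s): [2.79, 2.79, 3.14, 3.14, 3.14, 3.14].

INTERFACE

Orientations are given as a unit quaternion [x, y, z, w].
In Python, from station import manip gives the robot as it stands. The module is installed in compiled form; this text tells all that it offers.
- The arm moves only by the tool send_rows, never from a script. Its argument "commands" is a list of rows, each an object with "delta_pos": the shift along the world's x, y, z in cm, a list of three; "yaw": the turn about the world's z in rad. A call has 1 to 10 rows; each row shifts and turns the pose as measured when the row begins; what a row does not reach is not made up. A row lasts 1/8 s, in which the tool goes at most 62.5 mm and 10.7 degrees, less where a joint would pass 70% of its speed; a pose out of reach is approached as far as the arm can. A call is refused whole if a number of a shift passes 6.25 or a number of a turn 0.188, either way. A call with a gripper value outside its range is refused whole. "grip" is the closure, from -1 (fully open) to 1 (shut), set as the call begins (left out, the last holds). The fingers move at their own pace and stop on an object; "force" is the grip in N (left out, the last holds). Time passes only in rows, so rows that do not move let the fingers close. It gives the time, the measured TCP pose, the force and the opening at its end, in the units of the state.
- manip.sense(): the state, without advancing time (a new reading comes with each control period).
- manip.snapshot(name): name is "scene" or "top" or "wrist"; returns the picture (400x640x3 uint8, blue, green, red); there is no depth.
- manip.get_calibration(name): a dict with "fx", "fy", "cx", "cy" (pixels), "world_to_cam" (4x4, takes a point from world to camera coordinates); the wrist camera has in their place "mount" (4x4, takes a point from camera to tool coordinates, whose origin is the TCP and whose axes are the flange's). Camera axes: x right, y down, z forward; pixel columns grow to the right and rows downward; lengths in m; the calibration is good to about 2 mm. A picture is of the moment at which its call begins: read the wrist's pose just before it. get_calibration takes no time and is no camera call.
- manip.sign_off(): hands the job in, once; it reports no verdict.
The state is a dict: "t": time; "q": joint angles; "qd": joint speeds; "tau": joint torques, N m; "tcp_pos": TCP position; "tool_rot": TCP orientation; "force": force on the tool from outside, world axes, zero at the start; "ft_torque": the same for the moment, N m; "finger_gap": opening from 0.0 (shut) to 1.0 (fully open).
Only numpy, scipy, OpenCV 4.12 (cv2) and the standard library are available. Lean on these libraries where they do the work, as an engineer would, in place of code of your own. Each camera call takes 0.05 s, during which the arm holds its last target. There are 200 camera calls.

## Working session

There is one attempt and no reset: what is moved stays moved. The work goes in short steps, Python scripts to look and compute and a tool call to move; the robot and the scene stay as the last step left them, time stands still between calls to the robot, and variables do not carry over. Pictures are saved under pics/ and viewed, about 8 in all and at most 12, crops included, and the job is handed in when it is done.

Besides the shell and the picture viewer there is one more tool, called after "Emit:" as name(argument=value, ...), one argument or row to a line, values as JSON. send_rows: Moves the arm, as the interface text tells. Its arguments: {"type":"object","properties":{"commands":{"type":"array","items":{"type":"object","properties":{"delta_pos":{"type":"array","items":{"type":"number"}},"yaw":{"type":"number"}}}},"grip":{"type":"number"},"force":{"type":"number"}},"required":["commands"]}

```bash
mkdir -p pics; ls
python3 - <<'E'
from station import manip
import cv2
for n in("scene","top"):
    cv2.imwrite(f"pics/{n}0.png",manip.snapshot(n))
    print(n,manip.get_calibration(n))
print(manip.get_calibration("wrist"))
print(manip.sense())
E
```

```text
pics
scene {'fx': 483.3866519963418, 'fy': 483.3866519963418, 'cx': 311.4996796429722, 'cy': 199.29089624382294, 'world_to_cam': array([[-0.86206856,  0.50641119, -0.01963443,  0.45068029],
       [ 0.39437623,  0.64601084, -0.65355749, -0.09706668],
       [-0.31828477, -0.57115471, -0.75662217,  1.53486234],
       [ 0.        ,  0.        ,  0.        ,  1.        ]])}
top {'fx': 482.6884845248084, 'fy': 482.6884845248084, 'cx': 318.2709989323923, 'cy': 203.54740386302285, 'world_to_cam': array([[ 0.02375127, -0.99971567, -0.00211179, -0.00650825],
       [-0.99527159, -0.02344658, -0.09425881,  0.52805296],
       [ 0.09418249,  0.00434058, -0.99554549,  1.65850975],
       [ 0.        ,  0.        ,  0.        ,  1.        ]])}
{'fx': 338.16789587346204, 'fy': 338.16789587346204, 'cx': 318.94686475509815, 'cy': 193.92565206960782, 'mount': array([[ 5.61205933e-04, -9.65417625e-01, -2.60707681e-01,
         6.68317323e-02],
       [ 9.99999669e-01,  3.88011071e-04,  7.15794103e-04,
         1.82619064e-04],
       [-5.89882776e-04, -2.60707997e-01,  9.65417522e-01,
        -1.42496759e-01],
       [ 0.00000000e+00,  0.00000000e+00,  0.00000000e+00,
         1.00000000e+00]])}
{'t': 0.1, 'q': array([ 1.14346837e+00,  5.28386687e-01,  1.43379722e+00,  2.65364922e-05,
        1.18137581e+00, -1.78486576e-01]), 'qd': array([ 0.00052772, -0.00535102, -0.00102438,  0.00123876, -0.00036772,
       -0.00113825]), 'tau': array([ 1.18185367e-04, -4.43304241e+01, -1.78586429e+01, -2.93212261e-04,
        3.89696463e-03, -2.51398893e-05]), 'tcp_pos': array([0.15360926, 0.60516151, 0.23041584]), 'tool_rot': array([ 1.24104872e-01,  9.92268620e-01, -9.35093875e-04, -3.05094958e-04]), 'force': array([-0.02212994,  0.48195659, -0.497472  ]), 'ft_torque': array([-0.03592962, -0.02255972,  0.04111303]), 'finger_gap': 0.9978786410500851}
```

View pics/scene0.png

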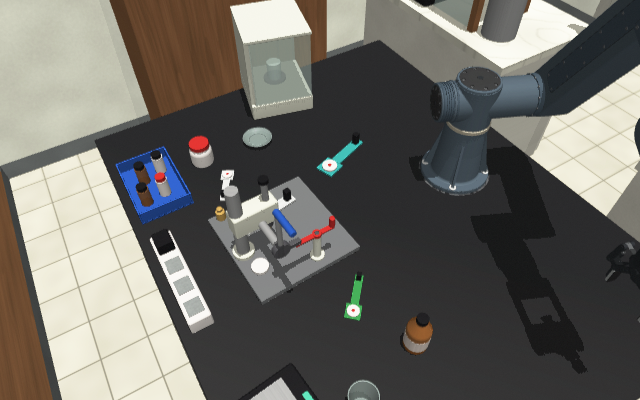

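View pics/top0.png

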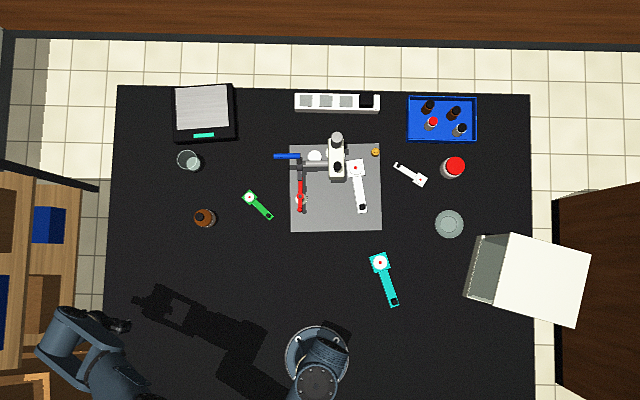

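The tester stands at about (335,188) in the top view, front towards the robot. The aluminium slide (dot near (356,168), handle near (362,207)) is on its base, and the blue bar is at (287,156), with the red catch at (300,195). The turquoise, green and small white slides are look-alikes. I'll zoom in on the tester.

```bash
cat > h.py <<'E'
import numpy as np,cv2
from station import manip
def ray(cal,u,v,T=None):
    d=np.array([(u-cal['cx'])/cal['fx'],(v-cal['cy'])/cal['fy'],1.])
    T=np.linalg.inv(cal['world_to_cam']) if T is None else T
    return T[:3,3],T[:3,:3]@d
def onz(cal,u,v,z,T=None):
    o,d=ray(cal,u,v,T); return o+d*(z-o[2])/d[2]
def proj(cal,p,T=None):
    W=cal['world_to_cam'] if T is None else np.linalg.inv(T)
    c=W[:3,:3]@np.asarray(p)+W[:3,3]; return cal['fx']*c[0]/c[2]+cal['cx'],cal['fy']*c[1]/c[2]+cal['cy']
def two(a,b):
    (o1,d1),(o2,d2)=a,b
    s=np.linalg.lstsq(np.c_[d1,-d2],o2-o1,rcond=None)[0]
    p,q=o1+s[0]*d1,o2+s[1]*d2; return (p+q)/2,np.linalg.norm(p-q)
def wristT():
    from scipy.spatial.transform import Rotation as R
    s=manip.sense(); T=np.eye(4); T[:3,:3]=R.from_quat(s['tool_rot']).as_matrix(); T[:3,3]=s['tcp_pos']
    return T@manip.get_calibration('wrist')['mount']
E
python3 - <<'E'
import cv2
from h import *
t=cv2.imread('pics/top0.png'); s=cv2.imread('pics/scene0.png')
a=cv2.resize(t[120:240,265:395],None,fx=4,fy=4,interpolation=cv2.INTER_CUBIC)
cv2.imwrite('pics/a.png',a)
b=cv2.resize(s[165:305,205:365],None,fx=4,fy=4,interpolation=cv2.INTER_CUBIC)
cv2.imwrite('pics/b.png',b)
# base plate mask
g=t[120:240,265:395].astype(int); 
m=((g.max(2)-g.min(2)<12)&(g.mean(2)>85)&(g.mean(2)<125)).astype('uint8')
hsv=cv2.cvtColor(t,cv2.COLOR_BGR2HSV)
def blobs(img,lo,hi,roi,mn=6):
    h=cv2.cvtColor(img,cv2.COLOR_BGR2HSV); m=cv2.inRange(h,lo,hi); k=np.zeros_like(m); x0,y0,x1,y1=roi;k[y0:y1,x0:x1]=m[y0:y1,x0:x1]
    n,l,st,c=cv2.connectedComponentsWithStats(k)
    return [(st[i].tolist(),c[i].round(2).tolist()) for i in range(1,n) if st[i][4]>=mn]
for nm,im,roi in(('top',t,(265,120,395,240)),('scene',s,(205,165,365,305))):
    print(nm,'red',blobs(im,(0,130,90),(8,255,255),roi,3),blobs(im,(172,130,90),(180,255,255),roi,3),'blue',blobs(im,(105,120,60),(125,255,255),roi))
E
```

```text
top red [([354, 166, 3, 3, 7], [355.0, 167.29]), ([297, 177, 7, 35, 145], [299.86, 194.81])] [] blue [([273, 153, 27, 6, 161], [286.08, 155.52])]
scene red [([328, 165, 3, 1, 3], [329.0, 165.0]), ([301, 215, 34, 30, 250], [319.44, 230.84]), ([296, 245, 4, 2, 4], [297.5, 245.5])] [] blue [([272, 209, 25, 28, 245], [283.97, 222.56])]
```

View pics/a.png

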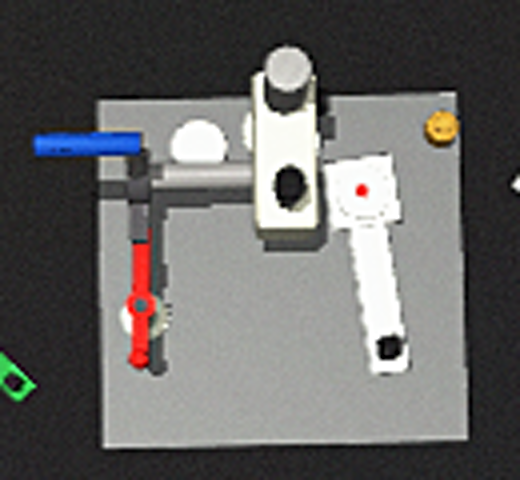

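View pics/b.png

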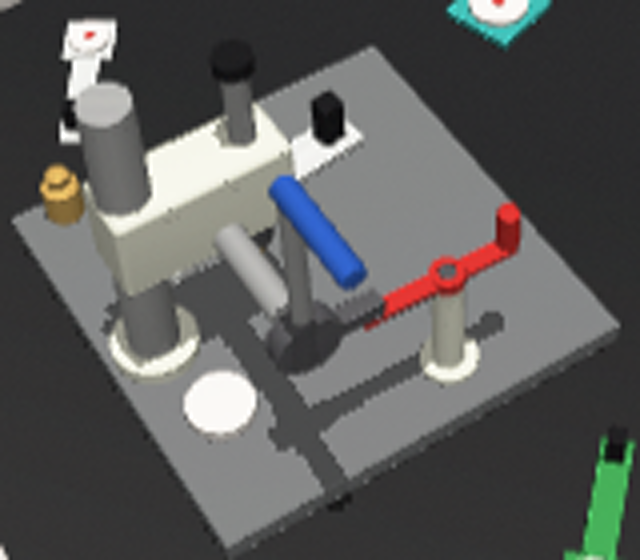

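The crops show the plate corners, black rod cap (289,187), red dot (362,190), handle top (389,346) and knob (139,360).

Run:
```python
from h import *
c=manip.get_calibration('top')
def t(u,v,z): return onz(c,u/4+265-.4,v/4+120-.4,z)
C=np.array([t(98,99,.02),t(456,92,.02),t(467,439,.02),t(103,446,.02)]);print(C.round(4))
# tester-frame corners of those: TL(+x,+y)...
A=np.array([[120,160],[120,-160],[-190,-160],[-190,160]])/1e3
ca,cw=A.mean(0),C[:,:2].mean(0)
H=(A-ca).T@(C[:,:2]-cw);U,S,V=np.linalg.svd(H);R=(U@V).T
yaw=np.arctan2(R[1,0],R[0,0]);o=cw-R@ca;print('yaw',yaw,'origin',o)
f=lambda p:o+R@np.array(p)
print('resid',[ (f(a)-b[:2]).round(4) for a,b in zip(A,C)])
print('cap',t(289,187,.26),'dot',t(362,190,.034),'handle',t(389,346,.068))
print('post',f([-.075,.12]),'catch ring',t(140,305,.125),'knob',t(138.5,360,.15), 'expected knob',f([-.121,.12]))
p=[(287,182),(142,143),(35,143)]
s=manip.get_calibration('scene')
w=lambda u,v:(u/4+205-.4,v/4+165-.4)
a=two(ray(c,35/4+265,143/4+120),ray(s,*w(353,270)));b=two(ray(c,140/4+265,143/4+120),ray(s,*w(283,187)))
print('bar ends',a,b, 'at z.27',t(88,143,.275))
```

```text
[[ 0.7365  0.1142  0.02  ]
 [ 0.7502 -0.2023  0.02  ]
 [ 0.4435 -0.2156  0.02  ]
 [ 0.43    0.1008  0.02  ]]
yaw 0.04319856800042415 origin [ 0.62501168 -0.04918739]
resid [array([0.0015, 0.0016]), array([ 0.0016, -0.0015]), array([-0.0014, -0.0017]), array([-0.0017,  0.0016])]
cap [ 0.61995931 -0.04845977  0.26      ] dot [ 0.65808251 -0.11963441  0.034     ] handle [ 0.51876616 -0.14235112  0.068     ]
post [0.54489943 0.06746178] catch ring [0.54253742 0.06746038 0.125     ] knob [0.49518725 0.06635617 0.15      ] expected knob [0.49894234 0.06547526]
bar ends (array([0.64585641, 0.14161408, 0.27291617]), np.float64(0.0009289801206182356)) (array([0.64893034, 0.06355131, 0.2642047 ]), np.float64(0.00014729284041798332)) at z.27 [0.64717169 0.10319783 0.275     ]
```

Emit:
send_rows(
  commands=[
    {"delta_pos":[2.5,-5,0],"yaw":0.045},
    {"delta_pos":[2.5,-5,0],"yaw":0.045},
    {"delta_pos":[2.5,-5,0],"yaw":0.045},
    {"delta_pos":[2.5,-5,0],"yaw":0.045},
    {"delta_pos":[2.5,-5,0],"yaw":0.045},
    {"delta_pos":[2.5,-5,0],"yaw":0.045},
    {"delta_pos":[2.5,-5,0],"yaw":0.045},
    {"delta_pos":[2.5,-5,0],"yaw":0.045},
    {"delta_pos":[2.5,-5,0],"yaw":0.045},
    {"delta_pos":[2.5,-5,0],"yaw":0.045},
  ],
  grip=-1,
  force=40,
)

```text
t: 1.35
tcp_pos: [0.4069, 0.0926, 0.2282]
tool_rot: [-0.113, 0.994, -0.001, 0.001]
force: [0.6, 0.5, -0.6]
finger_gap: 0.999
```

Emit:
send_rows(
  commands=[
    {"delta_pos":[2.5,-5,0],"yaw":-0.016},
    {"delta_pos":[2.5,-5,0],"yaw":-0.016},
    {"delta_pos":[2.5,-5,0],"yaw":-0.016},
    {"delta_pos":[2.5,-5,-1],"yaw":-0.016},
    {"delta_pos":[0.5,-2,-2]},
    {"delta_pos":[0,0,-1]},
    {"delta_pos":[0,0,0]},
  ],
)

```text
validation failed for argument at $.co...
```

Run:
```python
from h import *
s=manip.sense();T=wristT();im=manip.snapshot('wrist');cv2.imwrite('pics/w1.png',im)
np.save('T1.npy',T);print(s['tcp_pos'],s['tool_rot'],s['force'])
c=manip.get_calibration('wrist')
print(proj(c,[.519,-.142,.068],T),proj(c,[.658,-.1196,.034],T),proj(c,s['tcp_pos'],T))
```

```text
[0.40685316 0.09255562 0.22818424] [-1.12505878e-01  9.93650669e-01 -5.99108736e-04  6.44782351e-04] [ 0.59017317  0.46392288 -0.55227666]
(np.float64(53.947815551965846), np.float64(235.46398910815367)) (np.float64(92.78324848025161), np.float64(336.7840906438939)) (np.float64(317.4530213537781), np.float64(253.17858780650494))
```

View pics/w1.png

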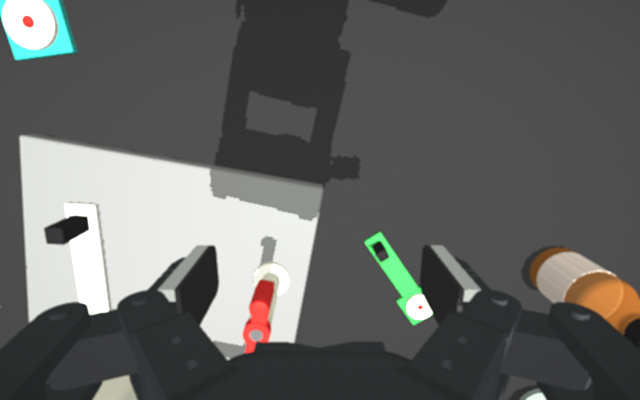

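The move was refused because some rows had no yaw, so this view is from the pose before it. Even so, the handle top appears at about (52,236) against a predicted (54,235), so the measurement holds. I'll resend the move.

Emit:
send_rows(
  commands=[
    {"delta_pos":[2.5,-5,0],"yaw":-0.016},
    {"delta_pos":[2.5,-5,0],"yaw":-0.016},
    {"delta_pos":[2.5,-5,0],"yaw":-0.016},
    {"delta_pos":[2.5,-5,-1],"yaw":-0.016},
    {"delta_pos":[0.5,-2,-2],"yaw":0},
    {"delta_pos":[0,0,-1],"yaw":0},
    {"delta_pos":[0,0,0],"yaw":0},
  ],
)

```text
t: 2.28
tcp_pos: [0.5176, -0.1387, 0.186]
tool_rot: [-0.075, 0.997, -0.002, 0.002]
force: [-0.3, 0.3, 0.6]
finger_gap: 1.004
```

Run:
```python
from h import *
s=manip.sense();T=wristT();im=manip.snapshot('wrist');cv2.imwrite('pics/w2.png',im)
np.save('T2.npy',T);print(s['tcp_pos'],s['tool_rot'],s['force'])
c=manip.get_calibration('wrist')
print(proj(c,[.519,-.142,.068],T),proj(c,[.519,-.142,.028],T),proj(c,[.658,-.1196,.034],T),proj(c,s['tcp_pos'],T))
```

```text
[ 0.51755696 -0.13865192  0.18602444] [-0.0750328   0.99717554 -0.00228055  0.00241173] [-0.26437461  0.25836277  0.57657127]
(np.float64(314.3326261972471), np.float64(189.86993716089296)) (np.float64(315.0931578343074), np.float64(178.71234407920485)) (np.float64(316.69315314168523), np.float64(317.06722428056855)) (np.float64(317.5669008754099), np.float64(253.27224760003452))
```

View pics/w2.png

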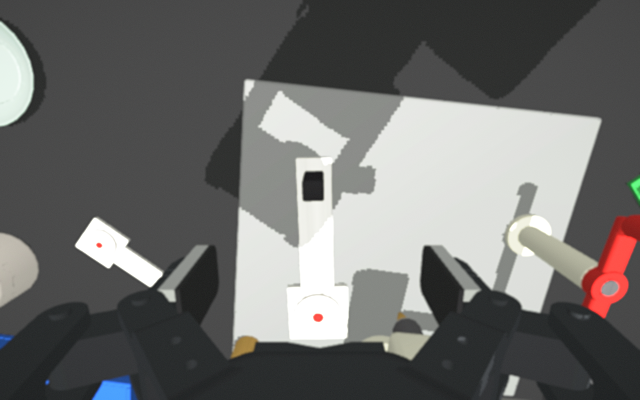

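The handle is at (314,187) and the dot at (318,318), both within about 3 px of prediction. I'll go down and grip.

Emit:
send_rows(
  commands=[
    {"delta_pos":[0.1,-0.3,-4],"yaw":0},
    {"delta_pos":[0,0,-4],"yaw":0},
    {"delta_pos":[0,0,-3],"yaw":0},
    {"delta_pos":[0,0,-2],"yaw":0},
    {"delta_pos":[0,0,-1],"yaw":0},
    {"delta_pos":[0,0,0],"yaw":0},
  ],
)

```text
t: 3.08
tcp_pos: [0.5214, -0.1349, 0.0492]
tool_rot: [-0.08, 0.997, -0.005, 0.007]
force: [0.6, -0.2, 0.5]
finger_gap: 1.001
```

Emit:
send_rows(
  commands=[
    {"delta_pos":[-0.2,-0.7,-0.6],"yaw":0},
    {"delta_pos":[0,0,-0.5],"yaw":0},
    {"delta_pos":[0,0,0],"yaw":0},
  ],
)

```text
t: 3.45
tcp_pos: [0.5207, -0.1428, 0.0399]
tool_rot: [-0.081, 0.997, -0.006, 0.009]
force: [0.9, -1.0, 0.0]
finger_gap: 1.006
```

Emit:
send_rows(
  commands=[
    {"delta_pos":[0,0,0],"yaw":0},
    {"delta_pos":[0,0,0],"yaw":0},
    {"delta_pos":[0,0,0],"yaw":0},
    {"delta_pos":[0,0,0],"yaw":0},
    {"delta_pos":[0,0,0],"yaw":0},
    {"delta_pos":[0,0,0],"yaw":0},
  ],
  grip=1,
  force=25,
)

```text
t: 4.2
tcp_pos: [0.521, -0.143, 0.0406]
tool_rot: [-0.081, 0.997, -0.006, 0.01]
force: [1.1, -0.5, 0.5]
finger_gap: 0.206
```

Run:
```python
from h import *
im=manip.snapshot('top');cv2.imwrite('pics/t2.png',im)
h=cv2.cvtColor(im,cv2.COLOR_BGR2HSV);m=cv2.inRange(h,(0,130,90),(8,255,255))[160:176,348:366]
y,x=np.nonzero(m);print(x.mean()+348,y.mean()+160,len(x));print(onz(manip.get_calibration('top'),x.mean()+348,y.mean()+160,.034))
s=manip.sense();print(s['tcp_pos'],s['tool_rot'],s['force'],s['finger_gap'])
```

```text
355.0 167.28571428571428 7
[ 0.65741811 -0.11929612  0.034     ]
[ 0.5210354  -0.14296459  0.04057777] [-0.08061475  0.99667682 -0.00631469  0.00983401] [-1.07449195  0.68918189  0.64730251] 0.20477081910206074
```

Run:
```python
from h import *
c=manip.get_calibration('top');s=manip.get_calibration('scene')
o=np.array([.6250,-.0492]);R=np.array([[np.cos(.0432),-np.sin(.0432)],[np.sin(.0432),np.cos(.0432)]])
w=lambda u,v:ray(s,u/4+205-.4,v/4+165-.4)
t=lambda u,v:ray(c,u/4+265-.4,v/4+120-.4)
print('cap',two(t(289,184),w(234,55)),'col',two(t(289,66),w(104,104)),'exp',o+R@[.085,0])
print('ring',two(t(140,304),w(449,270)),'knobtop',two(t(139,359),w(509,212)))
# scene-only plate corners from b crop: +x+y (232,549)?, -x+y (620,324), -x-y (373,46), +x-y (12,220)
f=lambda u,v:onz(s,u/4+205-.4,v/4+165-.4,.02)
C=np.array([f(12,220),f(373,46),f(620,324),f(230,546)])[:,:2]
A=np.array([[.12,-.16],[-.19,-.16],[-.19,.16],[.12,.16]])
ca,cw=A.mean(0),C.mean(0);U,S,V=np.linalg.svd((A-ca).T@(C-cw));Q=(U@V).T
print('scene yaw',np.arctan2(Q[1,0],Q[0,0]),'o',cw-Q@ca,[(cw+Q@(a-ca)-b).round(4) for a,b in zip(A,C)])
for p in((.625,-.049,.034),(.615,-.049,.034)): print(proj(s,p))
print('dot teal check, scene cam pos',np.linalg.inv(s['world_to_cam'])[:3,3],np.linalg.inv(c['world_to_cam'])[:3,3])
```

```text
cap (array([ 0.62338189, -0.04885325,  0.25680744]), np.float64(0.0013055093664856776)) col (array([ 0.71072012, -0.04599854,  0.26620915]), np.float64(0.0016414331956223958)) exp [ 0.7099207  -0.04552914]
ring (array([0.54405856, 0.06775933, 0.11868794]), np.float64(2.529276536779589e-06)) knobtop (array([0.4970866 , 0.06570724, 0.14502648]), np.float64(0.0016612157704151988))
scene yaw 0.04930856876841185 o [ 0.62645746 -0.04573607] [array([ 0.0011, -0.001 ]), array([-0.0016, -0.0017]), array([-0.0018,  0.0008]), array([0.0023, 0.0018])]
(np.float64(270.46685240379156), np.float64(233.80318753941356))
(np.float64(273.6708139640162), np.float64(232.3001000578462))
dot teal check, scene cam pos [0.9153214  0.71112043 1.10672106] [ 3.69508111e-01 -1.32425368e-03  1.70088179e+00]
```

Emit:
send_rows(
  commands=[
    {"delta_pos":[-0.5,1,0],"yaw":0},
    {"delta_pos":[-0.5,1,0],"yaw":0},
    {"delta_pos":[-0.5,1,0],"yaw":0},
    {"delta_pos":[-0.5,1,0],"yaw":0},
    {"delta_pos":[0,0,0],"yaw":0},
  ],
)

```text
t: 4.88
tcp_pos: [0.4995, -0.0999, 0.0406]
tool_rot: [-0.08, 0.997, -0.006, 0.01]
force: [-1.4, 0.9, 0.4]
finger_gap: 0.205
```

```bash
cat > st.py <<'E'
from h import *
from scipy.spatial.transform import Rotation as R
s=manip.sense();M=R.from_quat(s['tool_rot']).as_matrix()
print(s['t'],s['tcp_pos'].round(4),'yaw',round(np.arctan2(-M[0,1],M[1,1]),4),'toolz',M[:,2].round(4),s['force'].round(1),s['finger_gap'])
E
python3 st.py
```

```text
4.875 [ 0.4995 -0.0999  0.0406] yaw 0.1605 toolz [ 0.0209 -0.011  -0.9997] [-1.4  0.9  0.4] 0.2053281330600036
```

Emit:
send_rows(
  commands=[
    {"delta_pos":[-0.5,1,0],"yaw":0},
    {"delta_pos":[-0.5,1,0],"yaw":0},
    {"delta_pos":[-0.1,0.5,0],"yaw":0},
    {"delta_pos":[0,0,0],"yaw":0},
  ],
)

```text
t: 5.38
tcp_pos: [0.4879, -0.0732, 0.0406]
tool_rot: [-0.08, 0.997, -0.006, 0.01]
force: [0.8, 0.7, -0.8]
finger_gap: 0.205
```

```bash
python3 st.py
python3 - <<'E'
from h import *
for n in('scene','top'): cv2.imwrite(f'pics/{n}3.png',manip.snapshot(n))
a=cv2.imread('pics/scene3.png')[195:275,225:325];b=cv2.imread('pics/top3.png')[145:225,310:390]
cv2.imwrite('pics/c3.png',np.hstack([cv2.resize(a,(500,400),interpolation=2)[:, :400],cv2.resize(b,(400,400),interpolation=2)]))
E
```

```text
5.375 [ 0.4879 -0.0732  0.0406] yaw 0.1601 toolz [ 0.0214 -0.0111 -0.9997] [ 0.8  0.7 -0.8] 0.20526215354304794
```

View pics/c3.png

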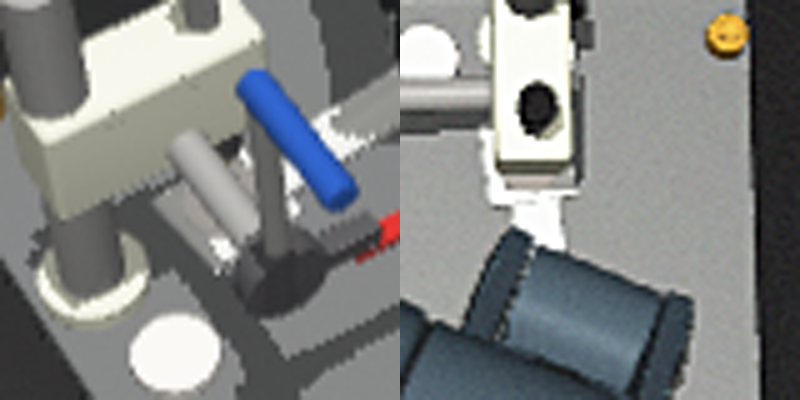

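The head hides the dot in both views, but the slide's front corners are visible in the top crop at about (490,198) and (578,204), so I'll check against those.

Run:
```python
from h import *
c=manip.get_calibration('top')
im=cv2.imread('pics/top3.png');print(im[181:190,324:350].mean(2).astype(int))
y=.161;R=np.array([[np.cos(y),-np.sin(y)],[np.sin(y),np.cos(y)]])
for u,v,l in((490,198,(-.03,.03)),(578,204,(-.03,-.03))):
    p=onz(c,310+(u-400)/5-.4,145+v/5-.4,.028)[:2];print('corner',p,'dot',p-R@l)
d=np.array([.6245,-.049])
for l in((-.03,.03),(-.03,-.03),(.03,.03)): print(proj(c,[*(d+R@l),.028]))
```

```text
[[157 158 138 172 255 255 237 147 177 172 174 175 172 172 176 171 148 162
  161 160 150  62 167 162 161 157]
 [157 158 152 208 255 255 255 120 134 164 159 160 163 164 160 156 149 146
  149 150 147 139 162 162 157 162]
 [162 157 150 203 255 254 255 255 255 243 244 244 220 205 255 255 255 255
  255 255 255 208 158 162 161 156]
 [165 158 151 189 255 255 255 255 255 255 255 255 255 255 255 252 222 230
  154  88 120 138 153 156 162 160]
 [161 163 161 154 219 255 255 255 255 222 233 220 206 241 252 253 254 234
  143 153 156 159 164 154 160 158]
 [158 159 161 152 127  81 113 109 184 255 255 254 252 252 251 252 254 232
  146 157 162 159 156 159 156 157]
 [160 160 156 157 160 157 154 133 177 255 253 251 251 251 250 252 255 255
  148 158 155 157 158 158 161 161]
 [163 161 160 161 161 164 158 150 190 255 254 251 251 251 250 250 255 255
  145 157 159 160 157 161 157 156]
 [160 160 160 158 159 165 161 156 215 255 255 255 253 251 251 251 254 255
  122 155 163 155 158 158 160 156]]
corner [ 0.59642748 -0.02500769] dot [ 0.63084866 -0.04981056]
corner [ 0.59364442 -0.08656293] dot [ 0.61844728 -0.05214174]
(np.float64(327.3281460314652), np.float64(185.99660397090176))
(np.float64(344.33302143783203), np.float64(183.66131795031063))
(np.float64(324.95585711654815), np.float64(169.17245353865056))
```

Left and right edges agree with the expected pose within about 0.5 px (1 mm in -y). I'll nudge +y, release and rise.

Emit:
send_rows(
  commands=[
    {"delta_pos":[0,0.1,0],"yaw":0},
    {"delta_pos":[0,0,0],"yaw":0},
    {"delta_pos":[0,0,0],"yaw":0},
  ],
)

```text
t: 5.85
tcp_pos: [0.488, -0.0727, 0.0406]
tool_rot: [-0.08, 0.997, -0.006, 0.01]
force: [-0.1, 0.4, -0.1]
finger_gap: 0.204
```

Emit:
send_rows(
  commands=[
    {"delta_pos":[0,0,0],"yaw":0},
    {"delta_pos":[0,0,0],"yaw":0},
    {"delta_pos":[0,0,0],"yaw":0},
    {"delta_pos":[0,0,0],"yaw":0},
    {"delta_pos":[0,0,0],"yaw":0},
    {"delta_pos":[0,0,0],"yaw":0},
    {"delta_pos":[0,0,0],"yaw":0},
  ],
  grip=-0.3,
)

```text
t: 6.72
tcp_pos: [0.4879, -0.0729, 0.0405]
tool_rot: [-0.08, 0.997, -0.006, 0.01]
force: [-0.7, 0.1, -0.2]
finger_gap: 0.651
```

```bash
python3 st.py
```

```text
6.725 [ 0.4879 -0.0729  0.0405] yaw 0.16 toolz [ 0.0208 -0.0111 -0.9997] [-0.7  0.1 -0.2] 0.6505281940846018
```

Emit:
send_rows(
  commands=[
    {"delta_pos":[0,0,3],"yaw":0},
    {"delta_pos":[0,0,5],"yaw":0},
    {"delta_pos":[0,0,5],"yaw":0},
    {"delta_pos":[0,1,3],"yaw":0},
    {"delta_pos":[0.2,4,0],"yaw":-0.06},
    {"delta_pos":[0.2,4,0],"yaw":-0.06},
    {"delta_pos":[0.2,4,0],"yaw":0},
    {"delta_pos":[0,0,0],"yaw":0},
  ],
)

```text
t: 7.72
tcp_pos: [0.4933, 0.0601, 0.2064]
tool_rot: [-0.017, 1.0, -0.007, 0.011]
force: [0.1, -0.4, -0.8]
finger_gap: 0.65
```

```bash
python3 st.py
python3 - <<'E'
from h import *
print(manip.sense()['q'].round(3))
T=wristT();cv2.imwrite('pics/w3.png',manip.snapshot('wrist'))
c=manip.get_calibration('wrist')
for p in((.498,.0657,.150),(.5445,.0675,.119)):print(proj(c,p,T))
im=cv2.imread('pics/w3.png');h=cv2.cvtColor(im,cv2.COLOR_BGR2HSV)
n,l,st,ce=cv2.connectedComponentsWithStats(cv2.inRange(h,(0,130,60),(8,255,255)))
print([(st[i].tolist(),ce[i].round(0)) for i in range(1,n) if st[i][4]>20])
c2=manip.get_calibration('top')
cv2.imwrite('pics/top4.png',manip.snapshot('top'))
E
```

```text
7.725 [0.4933 0.0601 0.2064] yaw 0.0331 toolz [ 0.0219 -0.0129 -0.9997] [ 0.1 -0.4 -0.8] 0.6503818474770923
[-0.097  0.385  1.79  -0.013  0.944 -1.694]
(np.float64(327.90850070453314), np.float64(219.74299704774663))
(np.float64(327.23794395692676), np.float64(263.3565960930504))
[([313, 195, 31, 137, 2436], array([328., 258.]))]
```

View pics/w3.png

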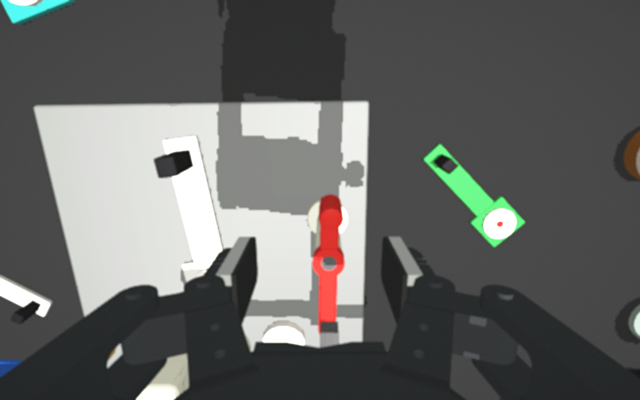

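The knob top is at about (331,217), within 3 px of prediction, so I'll descend onto it.

Emit:
send_rows(
  commands=[
    {"delta_pos":[0.3,0.6,-2],"yaw":0},
    {"delta_pos":[0,0,-2],"yaw":0},
    {"delta_pos":[0,0,-2],"yaw":0},
    {"delta_pos":[0,0,-1.5],"yaw":0},
    {"delta_pos":[0,0,0],"yaw":0},
  ],
)

```text
t: 8.45
tcp_pos: [0.4978, 0.0577, 0.1293]
tool_rot: [-0.011, 1.0, -0.008, 0.011]
force: [0.3, 0.1, 0.7]
finger_gap: 0.651
```

Emit:
send_rows(
  commands=[
    {"delta_pos":[0,0.9,-0.5],"yaw":0.01},
    {"delta_pos":[0,0,0],"yaw":0},
  ],
)

```text
t: 8.7
tcp_pos: [0.4986, 0.066, 0.1248]
tool_rot: [-0.016, 1.0, -0.008, 0.012]
force: [0.0, 0.2, -0.3]
finger_gap: 0.65
```

Emit:
send_rows(
  commands=[
    {"delta_pos":[0,0,0],"yaw":0},
    {"delta_pos":[0,0,0],"yaw":0},
    {"delta_pos":[0,0,0],"yaw":0},
    {"delta_pos":[0,0,0],"yaw":0},
    {"delta_pos":[0,0,0],"yaw":0},
  ],
  grip=1,
  force=20,
)

```text
t: 9.32
tcp_pos: [0.4993, 0.0661, 0.1259]
tool_rot: [-0.016, 1.0, -0.008, 0.013]
force: [0.4, 0.2, -0.9]
finger_gap: 0.178
```

```bash
python3 st.py
python3 - <<'E'
import numpy as np
for a in np.arange(0,1.7,.157):
    t=np.pi+.043-a; print(round(a,2),(np.array([.5445,.0675])+.046*np.array([np.cos(t),np.sin(t)])).round(4))
E
```

```text
9.325 [0.4993 0.0661 0.1259] yaw 0.0321 toolz [ 0.0271 -0.0159 -0.9995] [ 0.4  0.2 -0.9] 0.17765882099117694
0.0 [0.4985 0.0655]
0.16 [0.4988 0.0727]
0.31 [0.5002 0.0798]
0.47 [0.5026 0.0866]
0.63 [0.5061 0.0929]
0.78 [0.5106 0.0986]
0.94 [0.5159 0.1035]
1.1 [0.5219 0.1075]
1.26 [0.5284 0.1106]
1.41 [0.5353 0.1126]
1.57 [0.5425 0.1135]
```

Emit:
send_rows(
  commands=[
    {"delta_pos":[0,0.7,0],"yaw":-0.157},
    {"delta_pos":[0.1,0.7,0],"yaw":-0.157},
    {"delta_pos":[0.25,0.7,0],"yaw":-0.157},
    {"delta_pos":[0.35,0.6,0],"yaw":-0.157},
    {"delta_pos":[0,0,0],"yaw":0},
  ],
)

```text
t: 9.95
tcp_pos: [0.5078, 0.0942, 0.1258]
tool_rot: [0.302, 0.953, -0.012, 0.012]
force: [0.1, 0.4, -0.6]
finger_gap: 0.179
```

```bash
python3 st.py
```

```text
9.95 [0.5078 0.0942 0.1258] yaw -0.6145 toolz [ 0.0152 -0.0291 -0.9995] [ 0.1  0.4 -0.6] 0.17909545125192905
```

Emit:
send_rows(
  commands=[
    {"delta_pos":[0.4,0.5,0],"yaw":-0.157},
    {"delta_pos":[0.5,0.45,0],"yaw":-0.157},
    {"delta_pos":[0.6,0.4,0],"yaw":-0.157},
    {"delta_pos":[0.65,0.3,0],"yaw":-0.157},
    {"delta_pos":[0.7,0.2,0],"yaw":-0.157},
    {"delta_pos":[0.5,0.05,0],"yaw":-0.1},
    {"delta_pos":[0,0,0],"yaw":0},
  ],
)

```text
t: 10.82
tcp_pos: [0.5422, 0.1132, 0.1259]
tool_rot: [0.684, 0.729, -0.015, 0.006]
force: [0.7, 1.1, 0.5]
finger_gap: 0.175
```

```bash
python3 st.py
```

```text
10.825 [0.5422 0.1132 0.1259] yaw -1.5066 toolz [-0.0108 -0.0302 -0.9995] [0.7 1.1 0.5] 0.17514647238956468
```

Emit:
send_rows(
  commands=[
    {"delta_pos":[0.1,0,0],"yaw":0},
    {"delta_pos":[0,0,0],"yaw":0},
    {"delta_pos":[0,0,0],"yaw":0},
    {"delta_pos":[0,0,0],"yaw":0},
    {"delta_pos":[0,0,0],"yaw":0},
  ],
  grip=-0.2,
)

```text
t: 11.45
tcp_pos: [0.5424, 0.1123, 0.1259]
tool_rot: [0.682, 0.731, -0.015, 0.006]
force: [-0.2, -0.7, -0.6]
finger_gap: 0.595
```

Emit:
send_rows(
  commands=[
    {"delta_pos":[0,0,3],"yaw":0},
    {"delta_pos":[-0.5,0,5],"yaw":0},
    {"delta_pos":[-0.5,0,5],"yaw":0},
    {"delta_pos":[0,0,5],"yaw":0},
    {"delta_pos":[0,0,3],"yaw":0},
    {"delta_pos":[0,0,0],"yaw":0},
  ],
)

```text
t: 12.2
tcp_pos: [0.5299, 0.1121, 0.3415]
tool_rot: [0.681, 0.732, -0.016, 0.006]
force: [-0.4, -0.7, -0.3]
finger_gap: 0.601
```

```bash
python3 st.py
python3 - <<'E'
from h import *
for n in('scene','top'): cv2.imwrite(f'pics/{n}5.png',manip.snapshot(n))
a=cv2.imread('pics/scene5.png')[165:305,205:365];b=cv2.imread('pics/top5.png')[130:240,270:390]
cv2.imwrite('pics/c5.png',np.hstack([cv2.resize(a,(400,350),interpolation=2),cv2.resize(b,(382,350),interpolation=2)]))
E
```

```text
12.2 [0.5299 0.1121 0.3415] yaw -1.4996 toolz [-0.0136 -0.0313 -0.9994] [-0.4 -0.7 -0.3] 0.6013026529252091
```

View pics/c5.png

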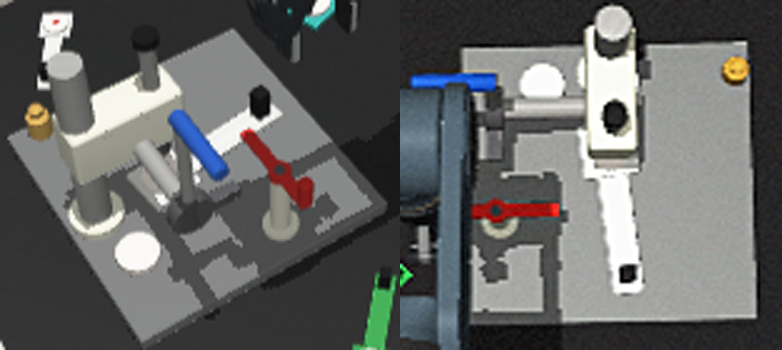

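The catch is fully over and the slide is in place. I'll check its position from the handle while moving over the bar.

Run:
```python
from h import *
c=manip.get_calibration('top');im=cv2.imread('pics/top5.png')
m=(im.max(2)<50).astype('uint8');k=np.zeros_like(m);k[208:220,334:349]=m[208:220,334:349]
y,x=np.nonzero(k);print(x.mean(),y.mean(),len(x));print('handle',onz(c,x.mean(),y.mean(),.066),'pred at',proj(c,[.4863,-.0715,.068]),proj(c,[.4863,-.0715,.028]))
i0=cv2.imread('pics/top0.png');m=(i0.max(2)<50).astype('uint8');k=np.zeros_like(m);k[200:213,355:369]=m[200:213,355:369]
y,x=np.nonzero(k);print('before',x.mean(),y.mean(),len(x),onz(c,x.mean(),y.mean(),.066))
```

```text
340.9166666666667 215.70833333333334 24
handle [ 0.48454025 -0.0720135   0.066     ] pred at (np.float64(340.8015476366685), np.float64(215.14607035373078)) (np.float64(340.29058702655766), np.float64(215.9562877110111))
before 361.88461538461536 206.46153846153845 26 [ 0.51771789 -0.14266029  0.066     ]
```

Emit:
send_rows(
  commands=[
    {"delta_pos":[4,0,0],"yaw":-0.03},
    {"delta_pos":[4,0,0],"yaw":0},
    {"delta_pos":[3,0,0],"yaw":0},
    {"delta_pos":[0.5,0,0],"yaw":0},
    {"delta_pos":[0,0,0],"yaw":0},
  ],
)

```text
t: 12.92
tcp_pos: [0.6397, 0.1119, 0.3259]
tool_rot: [0.692, 0.721, -0.027, -0.006]
force: [-0.4, -0.2, 0.3]
finger_gap: 0.601
```

```bash
python3 st.py
python3 - <<'E'
from h import *
T=wristT();im=manip.snapshot('wrist');c=manip.get_calibration('wrist')
cv2.imwrite('pics/w6.png',im)
h=cv2.cvtColor(im,cv2.COLOR_BGR2HSV);m=cv2.inRange(h,(105,120,50),(125,255,255))
n,l,st,ce=cv2.connectedComponentsWithStats(m)
for i in range(1,n):
    if st[i][4]>200:
        print(st[i],ce[i])
        p=np.argwhere(l==i)[:,::-1].astype('float32');r=cv2.minAreaRect(p);print(r)
        print([onz(c,*q,.27,T).round(4) for q in cv2.boxPoints(r)])
E
```

```text
12.925 [0.6397 0.1119 0.3259] yaw -1.5305 toolz [-0.0454 -0.0311 -0.9985] [-0.4 -0.2  0.3] 0.6007153997280074
[ 322  158   30  127 3384] [336.65898345 218.85431442]
((336.5, 221.0), (126.0, 29.0), 90.0)
[array([0.6367, 0.1452, 0.27  ]), array([0.6537, 0.1461, 0.27  ]), array([0.6594, 0.0626, 0.27  ]), array([0.6404, 0.0612, 0.27  ])]
```

Dot estimate is (0.6245, -0.0489), which is on the tip. The bar's middle is at about (0.647, 0.112), so I'll descend on it.

Emit:
send_rows(
  commands=[
    {"delta_pos":[0.7,0,-1],"yaw":0},
    {"delta_pos":[0,0,-2],"yaw":0},
    {"delta_pos":[0,0,-1.5],"yaw":0},
    {"delta_pos":[0,0,-1],"yaw":0},
    {"delta_pos":[0,0,0],"yaw":0},
  ],
)

```text
t: 13.6
tcp_pos: [0.644, 0.1123, 0.2681]
tool_rot: [0.692, 0.721, -0.028, -0.006]
force: [0.5, 0.2, 0.6]
finger_gap: 0.601
```

```bash
python3 st.py
```

```text
13.6 [0.644  0.1123 0.2681] yaw -1.5298 toolz [-0.0473 -0.0312 -0.9984] [0.5 0.2 0.6] 0.6013427890645354
```

Emit:
send_rows(
  commands=[
    {"delta_pos":[0.3,0,-1],"yaw":0},
    {"delta_pos":[0,0,0],"yaw":0},
  ],
)

```text
t: 13.85
tcp_pos: [0.6478, 0.1124, 0.2583]
tool_rot: [0.692, 0.721, -0.027, -0.006]
force: [-0.7, 0.0, -0.2]
finger_gap: 0.603
```

Emit:
send_rows(
  commands=[
    {"delta_pos":[0,0,0],"yaw":0},
    {"delta_pos":[0,0,0],"yaw":0},
    {"delta_pos":[0,0,0],"yaw":0},
    {"delta_pos":[0,0,0],"yaw":0},
    {"delta_pos":[0,0,0],"yaw":0},
  ],
  grip=1,
  force=50,
)

```text
t: 14.48
tcp_pos: [0.6475, 0.1123, 0.2592]
tool_rot: [0.692, 0.722, -0.027, -0.006]
force: [-0.2, -0.1, 0.2]
finger_gap: 0.191
```

```bash
python3 st.py
python3 - <<'E'
import numpy as np
for a in np.arange(0,1.11,.1): print(round(a,2),round(-14*np.sin(a),2),round(-14*(1-np.cos(a)),2))
E
```

```text
14.475 [0.6475 0.1123 0.2592] yaw -1.5295 toolz [-0.0456 -0.0314 -0.9985] [-0.2 -0.1  0.2] 0.19093397852082733
0.0 -0.0 -0.0
0.1 -1.4 -0.07
0.2 -2.78 -0.28
0.3 -4.14 -0.63
0.4 -5.45 -1.11
0.5 -6.71 -1.71
0.6 -7.9 -2.45
0.7 -9.02 -3.29
0.8 -10.04 -4.25
0.9 -10.97 -5.3
1.0 -11.78 -6.44
1.1 -12.48 -7.65
```

Gripped. I'll pull along the arc.

Emit:
send_rows(
  commands=[
    {"delta_pos":[-1.4,-0.06,-0.07],"yaw":0},
    {"delta_pos":[-1.4,-0.06,-0.2],"yaw":0},
    {"delta_pos":[-1.35,-0.06,-0.35],"yaw":0},
    {"delta_pos":[-1.3,-0.06,-0.5],"yaw":0},
    {"delta_pos":[-1.25,-0.06,-0.6],"yaw":0},
    {"delta_pos":[0,0,0],"yaw":0},
  ],
)

```text
t: 15.22
tcp_pos: [0.5924, 0.1098, 0.2495]
tool_rot: [0.692, 0.722, -0.012, 0.009]
force: [3.8, 0.2, -2.7]
finger_gap: 0.192
```

```bash
python3 st.py
```

```text
15.225 [0.5924 0.1098 0.2495] yaw -1.5289 toolz [-0.0029 -0.0294 -0.9996] [ 3.8  0.2 -2.7] 0.19234847328636495
```

Emit:
send_rows(
  commands=[
    {"delta_pos":[-1.25,-0.06,-0.75],"yaw":0},
    {"delta_pos":[-1.2,-0.06,-0.8],"yaw":0},
    {"delta_pos":[-1.1,-0.06,-0.9],"yaw":0},
    {"delta_pos":[-1.0,-0.06,-1.0],"yaw":0},
    {"delta_pos":[-0.9,-0.05,-1.1],"yaw":0},
    {"delta_pos":[0,0,0],"yaw":0},
  ],
)

```text
t: 15.98
tcp_pos: [0.5433, 0.1075, 0.21]
tool_rot: [0.692, 0.722, -0.004, 0.016]
force: [6.2, 0.9, 0.1]
finger_gap: 0.187
```

```bash
python3 st.py
```

```text
15.975 [0.5433 0.1075 0.21  ] yaw -1.5288 toolz [ 0.0169 -0.0278 -0.9995] [6.2 0.9 0.1] 0.1874301688712091
```

Emit:
send_rows(
  commands=[
    {"delta_pos":[-0.9,-0.05,-1.15],"yaw":0},
    {"delta_pos":[-0.75,-0.04,-1.15],"yaw":0},
    {"delta_pos":[-0.5,-0.03,-0.8],"yaw":0},
    {"delta_pos":[0,0,0],"yaw":0},
  ],
)

```text
t: 16.48
tcp_pos: [0.5258, 0.1067, 0.1831]
tool_rot: [0.692, 0.721, -0.001, 0.019]
force: [3.4, 1.2, 3.1]
finger_gap: 0.188
```

```bash
python3 st.py
```

```text
16.475 [0.5258 0.1067 0.1831] yaw -1.529 toolz [ 0.026  -0.0271 -0.9993] [3.4 1.2 3.1] 0.18785189591983367
```

Emit:
send_rows(
  commands=[
    {"delta_pos":[-0.3,0,-0.4],"yaw":0},
    {"delta_pos":[-0.3,0,-0.4],"yaw":0},
  ],
)

```text
t: 16.73
tcp_pos: [0.5232, 0.1066, 0.1775]
tool_rot: [0.692, 0.721, 0.002, 0.022]
force: [0.7, 0.8, 21.4]
finger_gap: 0.188
```

```bash
python3 st.py
python3 - <<'E'
from h import *
for n in('scene','top'): cv2.imwrite(f'pics/{n}7.png',manip.snapshot(n))
a=cv2.imread('pics/scene7.png')[165:305,205:365];b=cv2.imread('pics/top7.png')[80:240,150:390]
cv2.imwrite('pics/c7.png',np.vstack([cv2.resize(a,(480,420),interpolation=2)[:, :],cv2.resize(b,(480,180))]))
E
python3 st.py
```

```text
16.725 [0.5232 0.1066 0.1775] yaw -1.5288 toolz [ 0.0336 -0.0273 -0.9991] [ 0.7  0.8 21.4] 0.18837267156892756
16.825 [0.5234 0.1066 0.1781] yaw -1.5288 toolz [ 0.0345 -0.0274 -0.999 ] [ 2.7  0.8 13.7] 0.18565812315182484
```

View pics/c7.png

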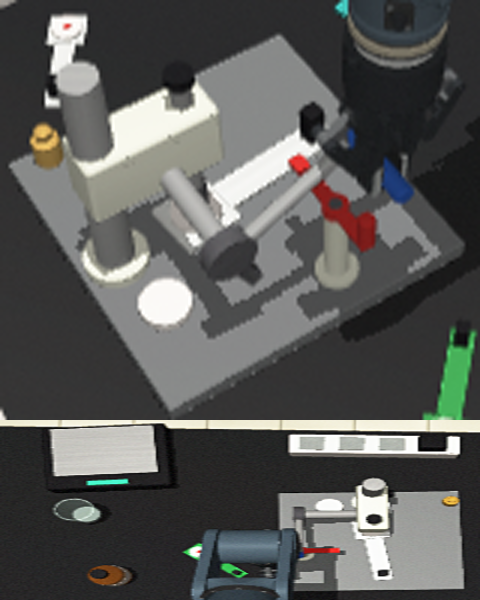

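The lever is on its stop: the cap has dropped, and the arm reads 14 N against the stop. The catch is over, and the slide, weight and puck look unmoved. I'm handing in.

```bash
python3 -c "
from station import manip
print(manip.sign_off())"; python3 st.py
```

```text
the job is handed in; nothing more can be done
None
the job is handed in; nothing more can be done
```

The job is handed in with the lever held at its stop; the hand-in gave no verdict. I slid the sample slide by its handle until its dot was under the tip. I then released it, swung the catch over by its knob, gripped the blue bar and pulled it down to the stop.

**Last checks:**
- **Dot:** I estimate it at (0.6245, -0.0489) against the tip at about (0.6245, -0.049), so within 1–2 mm. The head hides the dot, so this comes from the slide's handle and front corners.
- **Catch:** the last picture shows it fully over, and the tool pose gave about 1.57 rad.
- **Lever:** it is at about 1.1 rad from the tool pose. The arm pressed on the stop with 21 N, easing to about 14 N at the last reading.
- **Bystanders:** the weight, puck, beaker and bottle look undisturbed in the last picture. The jar and dish were not in that crop, but the arm went nowhere near them.

**Not checked or not clean:**
- I could not measure the tip's force on the slide directly; I only saw its cap move down.
- The wrist picked up a small tilt of about 0.04 rad, with no visible effect.
- One move call was refused because some rows had no yaw, and I resent it.

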